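# Find and flag the slack jar lid on the shop counter

## Task

One of the three jars of bouncy balls has a slack lid that looks no different from the others. Find it by giving the lids a clockwise (tightening) test twist: a sound lid holds firm at about 0.4 N m, so stop there and never wrench one with more than 0.7 N m, while the slack lid gives far below that; turn that one on by some 15 degrees to be sure and leave it so. Then gently stand the red magnet upright on the slack lid as a flag, and leave everything else on the counter as it is.

Things in the scene. Friction and masses are not known exactly. Their poses are not given: they have to be found in the camera images.
- tray: wooden tray screwed to the counter, 112 x 304 x 40 mm, with a row of three felt-lined pockets along its y axis, 96 mm apart, each holding a square clear jar. Origin: centre of its underside, on the counter; x across the row, y along the row, z up.
- jar_a: one of the three square clear jars, 80 x 80 mm, filled with the same mix of coloured balls, standing in the tray. Origin: centre of its underside, on the pocket's floor; z up, x and y as the tray's. It cannot be lifted out; under a twist it turns springily in its felt, about 10 N m/rad (0.04 rad at 0.4 N m, 0.07 rad at 0.7 N m), and springs back when let go.
- jar_b: one of the three square clear jars, 80 x 80 mm, filled with the same mix of coloured balls, standing in the tray. Origin: centre of its underside, on the pocket's floor; z up, x and y as the tray's. It cannot be lifted out; under a twist it turns springily in its felt, about 10 N m/rad (0.04 rad at 0.4 N m, 0.07 rad at 0.7 N m), and springs back when let go.
- jar_c: one of the three square clear jars, 80 x 80 mm, filled with the same mix of coloured balls, standing in the tray. Origin: centre of its underside, on the pocket's floor; z up, x and y as the tray's. It cannot be lifted out; under a twist it turns springily in its felt, about 10 N m/rad (0.04 rad at 0.4 N m, 0.07 rad at 0.7 N m), and springs back when let go.
- lid_a_top (a point): centre of the flat top of the lid on jar_a, 144 mm above the counter; z up. Lids: blue steel screw lids, 58 mm across, 22 mm tall, knurled; below come 12 mm of neck (51 mm across), then the shoulder, so fingers may reach 30 mm below this point. A sound lid holds at least 0.8 N m; the slack one turns on its jar, by dry friction, at 0.15 to 0.2 N m and stays where left.
- lid_b_top (a point): centre of the flat top of the lid on jar_b, 144 mm above the counter; z up. Lids: blue steel screw lids, 58 mm across, 22 mm tall, knurled; below come 12 mm of neck (51 mm across), then the shoulder, so fingers may reach 30 mm below this point. A sound lid holds at least 0.8 N m; the slack one turns on its jar, by dry friction, at 0.15 to 0.2 N m and stays where left.
- lid_c_top (a point): centre of the flat top of the lid on jar_c, 144 mm above the counter; z up. Lids: blue steel screw lids, 58 mm across, 22 mm tall, knurled; below come 12 mm of neck (51 mm across), then the shoulder, so fingers may reach 30 mm below this point. A sound lid holds at least 0.8 N m; the slack one turns on its jar, by dry friction, at 0.15 to 0.2 N m and stays where left.
- dot_a (a point): white paint dot, 6 mm, on top of the lid of jar_a, 25 mm from its centre; as found it lies towards the jar's -x, and as the lid turns clockwise seen from above (tightening) it moves towards the jar's +y (6.5 mm for 15 degrees).
- dot_b (a point): white paint dot, 6 mm, on top of the lid of jar_b, 25 mm from its centre; as found it lies towards the jar's -x, and as the lid turns clockwise seen from above (tightening) it moves towards the jar's +y (6.5 mm for 15 degrees).
- dot_c (a point): white paint dot, 6 mm, on top of the lid of jar_c, 25 mm from its centre; as found it lies towards the jar's -x, and as the lid turns clockwise seen from above (tightening) it moves towards the jar's +y (6.5 mm for 15 degrees).
- magnet: red skittle-shaped holding magnet, standing on the counter, 34 mm tall, 35 g: flat round foot 26 mm across, waist 17 mm across at 11 to 17 mm height, head 22 mm across from 21 to 30 mm height (the place to pinch it). Origin: centre of the foot's underside; z along its axis, up. It exerts no pull to speak of: it stands by its weight.
- doll: bystander: wooden peg doll with green body and yellow hat, 48 mm across, 87 mm tall, loose. Origin: centre of its underside.
- pen_cup: bystander: steel pen cup with three pens, 72 mm across, 95 mm tall (pens to 155 mm), loose. Origin: centre of its underside.
- skull: bystander: lime-green toy skull, 94 mm across, 102 mm tall, loose. Origin: centre of its underside.
Not all that is in view belongs to the job. Of the things that look like the magnet, take the one that is nearest to the robot's base at the start.

How it is judged:
By the outcome, as a careful person would: the job done as asked, in the order asked, and still so for the second after the job is handed in, with the robot touching nothing.
It also fails if it takes over 64 s, if anything falls off the work surface, if the arm or the gripper's body presses on something with over 40 N, if the wrist force passes 120 N, or if a joint passes its speed limit or range.

## Robot

A 6-joint arm with a two-finger parallel gripper is mounted at the origin on the work surface. World frame = base frame: x ahead of the robot, y to its left, z up, the work surface at z = 0. Lengths are in m, angles in rad, forces in N, time in s.
With the tool pointing down it reaches from about 0.4 to 0.825 m from the base axis. Payload 7 kg.
Tool frame: the origin (TCP) lies on the centre line of the jaws, within the pads' length; the fingertips stand arm.tip_reach ahead of it and the grasp point (between the pads) lies 5 mm behind it (arm.tip_reach is the distance from the TCP to the fingertips, in m); z points along the fingers, y is the line along which they close (so a half turn about z gives the same grasp; the last joint's range is limited). The gripper opens to 88 mm and grips with 3 to 60 N. Pads are 19 mm wide; open, the fingers measure 130 mm over their backs; the gripper's body (78 mm by 193 mm) begins 47 mm behind the grasp point.
Start: joints at [1.445, 0.359, 0.012, 0, -1.224, -0.288], TCP at [0.271, 0.618, 0.21] pointing down, gripper open.
Joint ranges: [-3.07, 3.07], [-1.43, 2.12], [-1.02, 1.25], [-3.03, 1.67], [-3.05, -0], [-3.03, 3.03]. Speed limits (rad/s): [2.39, 2.39, 3.01, 3.14, 3.14, 3.14].

## Interface

Orientations are given as [roll, pitch, yaw] about the fixed x, y, z axes, in that order (R = Rz(yaw) Ry(pitch) Rx(roll)).
In Python, from station import status, optics, order, arm gives the robot as it stands. The module is installed in compiled form; this text tells all that it offers.
- The arm moves only by the shell command python3 -m jog 'ROWS' [FORCE]. ROWS is JSON, a list of rows, each a list of 3 entries, a list of its own where there are three numbers: the gripper command: -1 is shut, 1 is fully open, values between are in proportion, then the shift along the tool's x, y, z in mm, then the turn about the tool's z in rad. A call has 1 to 20 rows; each row is the pose to reach, as a shift and turn from the pose commanded when the call began, along the tool's axes at that moment; what a row does not reach only later rows make up. A row lasts 1/8 s, in which the tool goes at most 62.5 mm and 10.7 degrees, less where a joint would pass 70% of its speed; a pose out of reach is approached as far as the arm can. A call with a gripper value outside its range is refused whole. The fingers move at their own pace and stop on an object; FORCE is the grip in N (left out, the last holds). Time passes only in rows, so rows that repeat a pose let the fingers close. It gives the time, the measured TCP pose, the force, the opening and the grip force at its end, in the units of the state.
- status.get_state(): the state, without advancing time (a new reading comes with each control period).
- optics.grab_frame(name): name is "side" or "top" or "wrist"; returns a dict with "color" (400x640x3 uint8, red, green, blue), "mtx" (3x3 intrinsics, pixels), "cam_to_world" (4x4, takes a point from camera to world coordinates). Camera axes: x right, y down, z forward; pixel columns grow to the right and rows downward; lengths in m; the calibration is good to about 2 mm. A picture is of the moment at which its call begins. There is no depth.
- order.job_done(): hands the job in; it is judged then, once.
The state is a dict: "t": time; "q": joint angles; "qd": joint speeds; "joint_efforts": joint torques, N m; "eef_pos": TCP position; "ee_rot": TCP orientation; "force": force on the tool from outside, world axes, zero at the start; "moment": the same for the moment, N m; "width": finger opening in m; "gripper_force": force on a finger pad.
Only numpy, scipy, OpenCV 4.12 (cv2) and the standard library are available. Lean on these libraries where they do the work, as an engineer would, in place of code of your own. Each camera call takes 0.05 s, during which the arm holds its last target. There are 200 camera calls.

## Working session

There is one attempt and no reset: what is moved stays moved. The work goes in short steps, Python scripts to look and compute and a shell command to move; the robot and the scene stay as the last step left them, time stands still between calls to the robot, and variables do not carry over. Pictures are saved under pics/ and viewed, at most 10 in all, crops included, and the job is handed in when it is done.

```bash
mkdir -p pics
python3 - <<'E'
from station import status, optics, order, arm
import cv2, numpy as np
s=status.get_state()
print({k:np.round(v,3).tolist() for k,v in s.items()}, arm.tip_reach)
for n in ("top","side"):
    f=optics.grab_frame(n); cv2.imwrite(f"pics/{n}0.png",f["color"][:,:,::-1]); print(n,f["mtx"].round(1).tolist(),f["cam_to_world"].round(3).tolist())
E
```

```text
{'t': 0.0, 'q': [1.445, 0.359, 0.011, -0.0, -1.224, -0.288], 'qd': [0.0, -0.0, 0.0, 0.0, -0.0, -0.001], 'joint_efforts': [-0.001, -58.272, 29.305, 6.997, 0.007, -0.0], 'eef_pos': [0.271, 0.618, 0.209], 'ee_rot': [3.14, -0.0, -0.414], 'force': [-0.022, 0.16, -0.285], 'moment': [0.049, 0.057, -0.037], 'gripper_force': 0.0, 'width': 0.088} 0.014
top [[465.3, 0.0, 312.9], [0.0, 465.3, 199.2], [0.0, 0.0, 1.0]] [[-0.001, -0.992, 0.126, 0.443], [-1.0, 0.004, 0.018, -0.045], [-0.018, -0.126, -0.992, 1.498], [0.0, 0.0, 0.0, 1.0]]
side [[398.3, 0.0, 324.9], [0.0, 398.3, 205.0], [0.0, 0.0, 1.0]] [[0.865, -0.26, 0.43, 0.096], [-0.502, -0.476, 0.722, -0.858], [0.017, -0.84, -0.542, 0.718], [0.0, 0.0, 0.0, 1.0]]
```

View pics/top0.png

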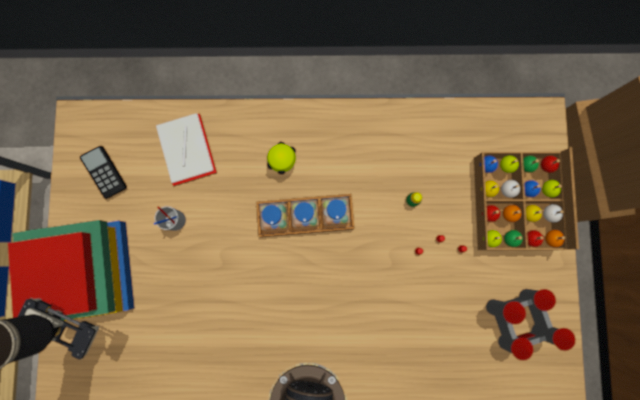

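View pics/side0.png

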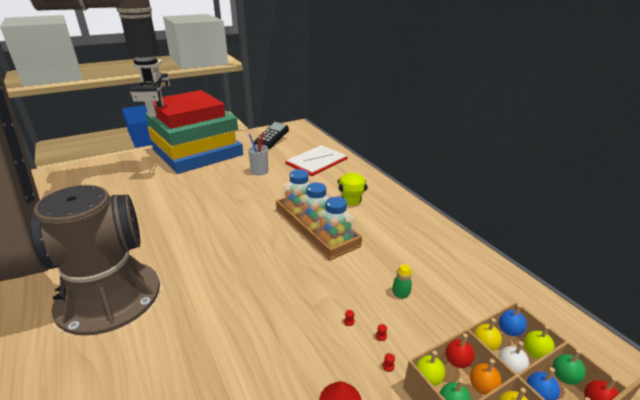

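The top view shows the three lids at about (271,215), (304,211) and (336,210), three magnets at (419,251), (440,238) and (462,248), and the doll at (415,199). The side view shows the same layout, with nothing else near the lids.

```bash
cat > h.py <<'E'
import cv2, numpy as np
from station import status, optics
def grab(n): return optics.grab_frame(n)
def ray(f,u,v):
    M=f["cam_to_world"]; d=M[:3,:3]@np.linalg.inv(f["mtx"])@[u,v,1]; return M[:3,3],d
def onz(f,u,v,z):
    o,d=ray(f,u,v); return o+d*(z-o[2])/d[2]
def px(f,p):
    M=np.linalg.inv(f["cam_to_world"]); c=M[:3,:3]@p+M[:3,3]; c=f["mtx"]@c; return c[:2]/c[2]
def blobs(f,lo,hi,roi=None,amin=6):
    h=cv2.cvtColor(f["color"],cv2.COLOR_RGB2HSV); m=cv2.inRange(h,np.array(lo),np.array(hi))
    if lo[0]==0: m|=cv2.inRange(h,np.array([172,lo[1],lo[2]]),np.array([180,hi[1],hi[2]]))
    if roi: k=np.zeros_like(m); x0,y0,x1,y1=roi; k[y0:y1,x0:x1]=1; m*=k
    n,_,st,c=cv2.connectedComponentsWithStats(m)
    return [(c[i].round(1),st[i].tolist()) for i in range(1,n) if st[i][4]>=amin]
def pose():
    s=status.get_state(); print({k:np.round(s[k],4).tolist() for k in("t","eef_pos","ee_rot","force","moment","width","gripper_force")}); return s
E
python3 - <<'E'
from h import *
t=grab("top"); s=grab("side")
print("lids")
for c,st in blobs(t,(100,120,50),(125,255,255),(250,190,360,240)): print(c,st,onz(t,*c,.144).round(4))
for c,st in blobs(s,(100,120,50),(125,255,255),(280,160,360,260)): print(c,st,onz(s,*c,.140).round(4))
print("mag")
for c,st in blobs(t,(0,150,70),(6,255,255),(400,225,480,265),4): print(c,st,onz(t,*c,.02).round(4),np.hypot(*onz(t,*c,.02)[:2]))
for c,st in blobs(s,(0,150,70),(6,255,255),(335,300,400,375),4): print(c,st,onz(s,*c,.017).round(4))
def crop(f,x0,y0,x1,y1,k): return cv2.resize(f["color"][y0:y1,x0:x1,::-1],None,fx=k,fy=k,interpolation=cv2.INTER_CUBIC)
cv2.imwrite("pics/c0.png",np.vstack([crop(t,250,185,370,245,6),crop(t,400,185,480,265,3).repeat(3,1)[:240,:720]]))
E
```

```text
lids
[336.1 208.6] [327, 200, 19, 19, 268] [ 0.5862 -0.0876  0.144 ]
[303.7 211.3] [295, 203, 18, 18, 260] [0.5786 0.0072 0.144 ]
[271.3 213.9] [262, 205, 19, 19, 264] [0.5712 0.102  0.144 ]
[298.8 176.3] [291, 170, 17, 13, 186] [0.5651 0.0868 0.14  ]
[316.1 190. ] [307, 183, 19, 15, 217] [ 0.5717 -0.0085  0.14  ]
[291.5 196.3] [290, 194, 5, 6, 19] [ 0.4953 -0.0059  0.14  ]
[335.8 205. ] [326, 197, 20, 17, 269] [ 0.5799 -0.1025  0.14  ]
[308.1 210.6] [306, 208, 5, 6, 22] [ 0.502  -0.0908  0.14  ]
[327.3 226.7] [325, 224, 6, 7, 28] [ 0.5098 -0.1768  0.14  ]
mag
[440.1 238.4] [437, 236, 8, 6, 39] [ 0.5038 -0.4186  0.02  ] 0.6550185016470231
[462.2 248.4] [459, 246, 8, 6, 39] [ 0.4724 -0.4866  0.02  ] 0.6781360504659808
[418.6 250.6] [416, 248, 7, 6, 35] [ 0.4657 -0.3499  0.02  ] 0.5825019735882732
[349.1 317.6] [344, 310, 10, 16, 124] [ 0.4641 -0.357   0.017 ]
[381.3 332.3] [376, 324, 11, 17, 138] [ 0.503  -0.4258  0.017 ]
[388.6 362.2] [383, 354, 12, 18, 162] [ 0.4707 -0.4932  0.017 ]
```

View pics/c0.png

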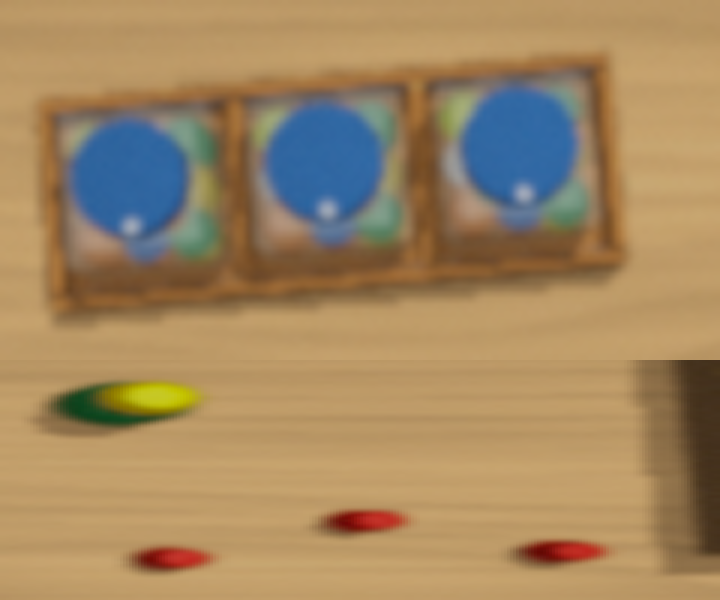

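```bash
cat >> h.py <<'E'
from scipy.spatial.transform import Rotation as Ro
def go(p,yaw=None):
    s=status.get_state(); R=Ro.from_euler("xyz",s["ee_rot"]); d=R.inv().apply(np.array(p)-s["eef_pos"])*1000
    print("shift",d.round(1),"turn",None if yaw is None else round(float(s["ee_rot"][2]-yaw),3))
E
python3 -c "
from h import *
go([.5712,.102,.25],-1.492)"
```

```text
shift [482.  351.6 -40.4] turn 1.078
```

```bash
python3 -m jog '[[1,[60,44,-40],0.15],[1,[110,80,-40],0.3],[1,[160,117,-40],0.45],[1,[210,153,-40],0.6],[1,[260,190,-40],0.75],[1,[310,226,-40],0.9],[1,[360,263,-40],1.078],[1,[410,299,-40],1.078],[1,[450,328,-40],1.078],[1,[482,351.6,-40],1.078],[1,[482,351.6,-40],1.078],[1,[482,351.6,-40],1.078],[1,[482,351.6,-40],1.078]]'
python3 - <<'E'
from h import *
pose(); w=grab("wrist"); cv2.imwrite("pics/w1.png",w["color"][:,:,::-1])
print(w["mtx"].round(1).tolist(),w["cam_to_world"].round(3).tolist())
for c,st in blobs(w,(100,120,50),(125,255,255),None,200): print(c,st,onz(w,*c,.144).round(4))
E
```

```text
t: 1.82
eef_pos: [0.571, 0.1031, 0.2498]
ee_rot: [-3.142, 0.0, -1.491]
force: [0.4, 0.3, 0.2]
width: 0.0876
gripper_force: 0.0
{'t': 1.825, 'eef_pos': [0.571, 0.1031, 0.2498], 'ee_rot': [-3.1415, 0.0001, -1.4906], 'force': [0.3561, 0.3334, 0.1876], 'moment': [0.0896, -0.0352, -0.0107], 'width': 0.0876, 'gripper_force': 0.0}
[[317.3, 0.0, 315.4], [0.0, 317.3, 193.7], [0.0, 0.0, 1.0]] [[-0.997, -0.077, -0.022, 0.577], [-0.08, 0.955, 0.285, 0.026], [-0.001, 0.286, -0.958, 0.426], [0.0, 0.0, 0.0, 1.0]]
[313.7  74.7] [281, 39, 68, 73, 3786] [0.5805 0.0067 0.144 ]
[314.2 183.8] [284, 153, 62, 63, 2936] [0.5726 0.1004 0.144 ]
```

View pics/w1.png

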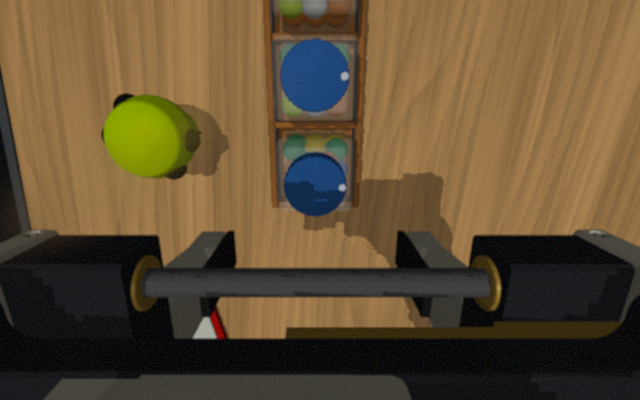

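Wrist view: the lid under test is at (314,184) with its dot at (342,187). The next lid is at (314,75). Positions agree with the top view within 2 mm, so I'm descending on the first lid.

```bash
python3 -m jog '[[1,[2,-1,60],0],[1,[2,-1,100],0],[1,[2,-1,118],0],[1,[2,-1,118],0],[1,[2,-1,118],0],[0.33,[2,-1,118],0],[0.33,[2,-1,118],0],[-1,[2,-1,118],0],[-1,[2,-1,118],0],[-1,[2,-1,118],0],[-1,[2,-1,118],0],[-1,[2,-1,118],0]]' 35
python3 -c "
from h import *
pose()"
```

```text
t: 3.38
eef_pos: [0.5725, 0.1003, 0.1317]
ee_rot: [3.142, -0.0, -1.492]
force: [-0.0, -0.8, 0.3]
width: 0.0233
gripper_force: 0.0
{'t': 3.375, 'eef_pos': [0.5725, 0.1003, 0.1317], 'ee_rot': [3.1416, -0.0, -1.4918], 'force': [-0.0202, -0.7558, 0.337], 'moment': [0.0541, -0.0505, 0.0068], 'width': 0.0233, 'gripper_force': 0.0}
```

Run:
```python
from h import *
pose(); w=grab("wrist"); s=grab("side"); pose()
a=cv2.resize(w["color"][60:400,120:520],(480,400)); b=cv2.resize(s["color"][130:260,250:370],(320,400))
cv2.imwrite("pics/g1.png",np.hstack([a,b])[:,:,::-1])
```

```text
{'t': 3.375, 'eef_pos': [0.5725, 0.1003, 0.1317], 'ee_rot': [3.1416, -0.0, -1.4918], 'force': [-0.0202, -0.7558, 0.337], 'moment': [0.0541, -0.0505, 0.0068], 'width': 0.0233, 'gripper_force': 0.0}
{'t': 3.475, 'eef_pos': [0.5725, 0.1004, 0.1317], 'ee_rot': [3.1415, -0.0, -1.4919], 'force': [-0.0659, 0.4221, 0.3621], 'moment': [0.1057, -0.0279, -0.0585], 'width': 0.0156, 'gripper_force': 0.0}
```

View pics/g1.png

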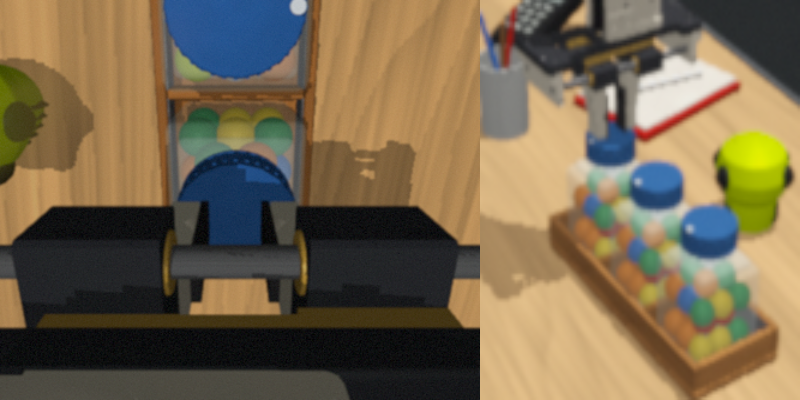

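Run:
```python
from h import *
w=grab("wrist"); s=grab("side"); t=grab("top"); st=pose()
p=np.array(st["eef_pos"])
for n,f in(("w",w),("s",s),("t",t)):
    print(n,"tip",px(f,p-[0,0,.014]).round(1),"tcp",px(f,p).round(1),"lid",px(f,np.array([.572,.101,.144])).round(1))
a=cv2.resize(s["color"][135:215,255:335],None,fx=5,fy=5,interpolation=3)
b=cv2.resize(t["color"][185:245,240:300],(400,400),interpolation=3)
cv2.imwrite("pics/g2.png",np.hstack([a,b])[:,:,::-1])
```

```text
{'t': 3.625, 'eef_pos': [0.5725, 0.1004, 0.1317], 'ee_rot': [3.1415, 0.0, -1.4918], 'force': [-0.0361, 0.7981, -0.6273], 'moment': [0.0418, 0.0029, -0.0224], 'width': 0.0038, 'gripper_force': 0.0}
w tip [315.8 224.7] tcp [315.8 233.5] lid [316.6 243.4]
s tip [299.1 180.2] tcp [299.  176.2] lid [298.7 172.6]
t tip [272.8 214.3] tcp [272.3 213.9] lid [271.7 213.6]
```

View pics/g2.png

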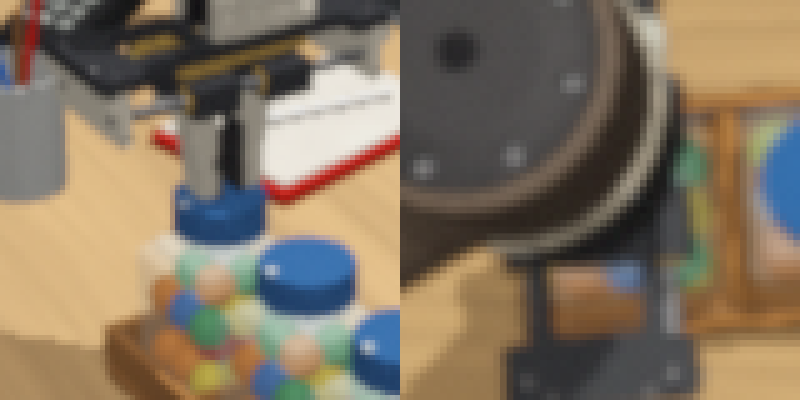

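The fingers have closed with no force and the tips look to be above the lid. I'll check heights by triangulating the dots and the fingertips.

Run:
```python
from h import *
from station import arm
print(arm.tip_reach,[a for a in dir(arm) if a[0]!='_'])
s=grab("side"); t=grab("top"); w=grab("wrist"); st=pose()
def tri(obs):
    A=np.zeros((3,3));b=np.zeros(3)
    for f,u in obs:
        o,d=ray(f,*u); d/=np.linalg.norm(d); P=np.eye(3)-np.outer(d,d); A+=P;b+=P@o
    x=np.linalg.solve(A,b); return x.round(4),[ (px(f,x)-u).round(1).tolist() for f,u in obs]
D={}
for n,f,roi in(("t",t,(290,195,360,225)),("s",s,(305,180,350,220))):
    x0,y0,x1,y1=roi; c=f["color"][y0:y1,x0:x1].astype(int); 
    # white pixels adjoining blue lids: bright and low-saturation inside lid hull
    h=cv2.cvtColor(f["color"],cv2.COLOR_RGB2HSV); m=cv2.inRange(h,np.array((100,120,50)),np.array((125,255,255)))
    k=np.zeros_like(m);k[y0:y1,x0:x1]=m[y0:y1,x0:x1]
    cs=[q for q in cv2.findContours(k,0,2)[0] if cv2.contourArea(q)>100]
    for q in sorted(cs,key=lambda q:q[:,0,0].mean()):
        hull=cv2.convexHull(q); mm=np.zeros_like(m); cv2.drawContours(mm,[hull],-1,255,-1)
        r=np.where(mm>0,f["color"][:,:,0].astype(float),0)-90; r[r<0]=0
        ys,xs=np.indices(r.shape); e=np.array([(xs*r).sum()/r.sum(),(ys*r).sum()/r.sum()])
        (cx,cy),_=cv2.minEnclosingCircle(hull); print(n,"dot",e.round(1),"circ",round(cx,1),round(cy,1),"bbox",cv2.boundingRect(q)); D.setdefault(n,[]).append(e)
for a,b in zip(D["t"],D["s"]): print(tri([(t,a),(s,b)]))
cv2.imwrite("pics/w2.png",w["color"][:,:,::-1])
```

```text
0.014 ['Unreachable', 'tip_reach']
{'t': 3.775, 'eef_pos': [0.5725, 0.1003, 0.1318], 'ee_rot': [3.1416, -0.0, -1.4918], 'force': [-0.4449, -0.6473, 0.0777], 'moment': [0.1034, -0.1089, 0.018], 'width': 0.0001, 'gripper_force': 0.0}
t dot [304.1 218.7] circ 304.0 211.5 bbox (295, 203, 18, 18)
t dot [336.9 216. ] circ 336.2 208.8 bbox (327, 200, 19, 19)
s dot [309.7 188. ] circ 315.9 190.0 bbox (307, 183, 19, 15)
s dot [329.1 203.2] circ 335.5 205.0 bbox (326, 197, 20, 17)
(array([0.5576, 0.0056, 0.1433]), [[0.1, -0.3], [-0.3, 0.0]])
(array([ 0.5654, -0.0902,  0.1431]), [[0.1, -0.2], [-0.3, 0.0]])
```

View pics/w2.png

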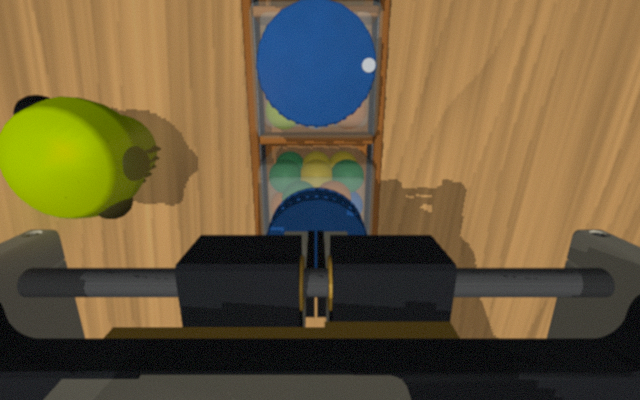

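Lid height confirmed at 0.143 m, so the reported and real fingertip positions need checking. I'll raise straight up and measure the tip in the side view by differencing.

```bash
python3 -c "
from h import *
np.save('s_a.npy',grab('side')['color'])"
python3 -m jog '[[-1,[0,0,-40],0],[-1,[0,0,-60],0],[-1,[0,0,-60],0],[-1,[0,0,-60],0]]'
python3 - <<'E'
from h import *
s=grab("side"); st=pose(); p=np.array(st["eef_pos"])
print("tip",px(s,p-[0,0,.014]).round(1),"tcp",px(s,p).round(1),"tcp+20",px(s,p+[0,0,.02]).round(1))
h=cv2.cvtColor(s["color"],cv2.COLOR_RGB2HSV)
d=np.abs(s["color"].astype(int)-np.load("s_a.npy")).sum(2)
print("val/sat by row, cols 296..304")
for r in range(140,186): print(r,h[r,292:308:2,1].tolist(),h[r,292:308:2,2].tolist(),d[r,292:308:4].tolist())
E
```

```text
t: 4.32
eef_pos: [0.572, 0.1002, 0.1911]
ee_rot: [3.141, -0.0, -1.492]
force: [0.4, -0.9, -0.0]
width: 0.0001
gripper_force: 0.0
{'t': 4.375, 'eef_pos': [0.5719, 0.1002, 0.1908], 'ee_rot': [3.1401, -0.0003, -1.492], 'force': [0.771, 0.4771, 0.1104], 'moment': [0.0969, -0.0526, -0.006], 'width': 0.0009, 'gripper_force': 0.0}
tip [298.6 163.1] tcp [298.5 158.8] tcp+20 [298.4 152.7]
val/sat by row, cols 296..304
140 [34, 32, 32, 34, 32, 32, 33, 67] [128, 136, 137, 136, 105, 134, 140, 163] [241, 143, 113, 3]
141 [38, 32, 31, 34, 25, 32, 33, 77] [129, 135, 140, 137, 72, 126, 140, 170] [247, 139, 193, 21]
142 [39, 32, 33, 34, 26, 33, 33, 83] [131, 136, 140, 137, 60, 124, 141, 173] [262, 175, 180, 123]
143 [44, 33, 31, 32, 22, 31, 33, 86] [133, 139, 140, 136, 58, 122, 140, 184] [248, 235, 73, 260]
144 [50, 34, 33, 34, 24, 33, 34, 91] [142, 137, 140, 137, 63, 123, 142, 196] [261, 272, 57, 265]
145 [59, 31, 33, 33, 26, 33, 36, 93] [151, 133, 139, 138, 68, 122, 142, 201] [287, 289, 72, 180]
146 [65, 34, 33, 34, 25, 32, 37, 95] [153, 129, 141, 136, 62, 120, 143, 204] [295, 274, 69, 159]
147 [78
[... 3156 characters left out ...]
 145, 137, 114, 112] [5, 7, 53, 14]
179 [173, 172, 172, 175, 171, 175, 173, 170] [99, 104, 111, 111, 119, 112, 106, 108] [3, 4, 10, 5]
180 [170, 172, 172, 171, 174, 175, 173, 171] [99, 104, 108, 106, 113, 109, 106, 106] [1, 5, 0, 3]
181 [163, 171, 172, 171, 175, 175, 172, 129] [100, 103, 105, 106, 109, 108, 108, 111] [6, 4, 4, 3]
182 [78, 154, 172, 170, 178, 168, 138, 46] [117, 106, 105, 108, 106, 109, 113, 138] [4, 2, 6, 4]
183 [3, 74, 106, 116, 117, 96, 37, 11] [159, 127, 118, 117, 116, 125, 145, 179] [5, 2, 5, 2]
184 [16, 23, 17, 30, 26, 16, 7, 24] [188, 169, 161, 164, 164, 177, 182, 204] [4, 6, 6, 3]
185 [24, 27, 15, 9, 8, 10, 16, 13] [191, 191, 188, 192, 195, 199, 195, 189] [6, 5, 3, 4]
```

The real tips sit about 27 mm higher than `tip_reach` implies: the observed tip row is about 155, against 163 predicted. That explains closing just above the lid. I'll open, go lower and grip again, watching the force.

```bash
python3 -m jog '[[1,[0,0,0],0],[1,[0,0,0],0],[1,[0,0,0],0],[1,[0,0,0],0],[1,[0,0,0],0],[1,[0,0,0],0],[1,[0,0,0],0],[1,[0,0,40],0],[1,[0,0,60],0],[1,[0,0,70],0],[1,[0,0,76],0],[1,[0,0,81],0],[1,[0,0,81],0]]' 35
python3 -m jog '[[-1,[0,0,0],0],[-1,[0,0,0],0],[-1,[0,0,0],0],[-1,[0,0,0],0],[-1,[0,0,0],0]]' 35
python3 -c "
from h import *
pose()"
```

```text
t: 6.0
eef_pos: [0.5726, 0.1004, 0.111]
ee_rot: [-3.141, 0.0, -1.492]
force: [-0.3, -0.1, 0.4]
width: 0.0874
gripper_force: 0.0
t: 6.62
eef_pos: [0.5721, 0.1003, 0.1109]
ee_rot: [3.141, -0.0, -1.492]
force: [-3.6, 0.4, 3.6]
width: 0.0574
gripper_force: 35.0
{'t': 6.625, 'eef_pos': [0.5721, 0.1003, 0.1109], 'ee_rot': [3.141, -0.0001, -1.4918], 'force': [-3.5811, 0.3933, 3.5516], 'moment': [0.3183, 1.2601, 0.0395], 'width': 0.0574, 'gripper_force': 35.0009}
```

Gripped at 57.4 mm. Now the test twist, in small steps.

```bash
P='from h import *
s=pose()'
python3 -m jog '[[-1,[0,0,0],0.01],[-1,[0,0,0],0.02],[-1,[0,0,0],0.02]]'; python3 -c "$P"
python3 -m jog '[[-1,[0,0,0],0.01],[-1,[0,0,0],0.01]]' >/dev/null; python3 -c "$P"
```

```text
t: 7.0
eef_pos: [0.5721, 0.1003, 0.1109]
ee_rot: [3.141, -0.0, -1.512]
force: [-5.5, 0.2, 5.1]
width: 0.0572
gripper_force: 35.0
{'t': 7.0, 'eef_pos': [0.5721, 0.1003, 0.1109], 'ee_rot': [3.141, -0.0002, -1.512], 'force': [-5.4582, 0.1826, 5.0637], 'moment': [0.3751, 1.9078, 0.2257], 'width': 0.0572, 'gripper_force': 35.0011}
{'t': 7.25, 'eef_pos': [0.5721, 0.1003, 0.1109], 'ee_rot': [3.1409, -0.0002, -1.5219], 'force': [-4.66, 1.4487, 5.4788], 'moment': [0.3909, 1.9484, 0.2402], 'width': 0.0574, 'gripper_force': 35.001}
```

```bash
P='from h import *
s=pose()'
python3 -m jog '[[-1,[0,0,0],0.01],[-1,[0,0,0],0.01]]' >/dev/null; python3 -c "$P"
python3 -m jog '[[-1,[0,0,0],0.01],[-1,[0,0,0],0.01]]' >/dev/null; python3 -c "$P"
```

```text
{'t': 7.5, 'eef_pos': [0.572, 0.1002, 0.1109], 'ee_rot': [3.1408, -0.0003, -1.5318], 'force': [-4.4921, 1.6992, 5.6678], 'moment': [0.404, 2.0509, 0.374], 'width': 0.0572, 'gripper_force': 35.0014}
{'t': 7.75, 'eef_pos': [0.572, 0.1003, 0.1109], 'ee_rot': [3.1407, -0.0004, -1.5416], 'force': [-5.8453, 0.6368, 5.8241], 'moment': [0.3575, 2.1128, 0.512], 'width': 0.057, 'gripper_force': 35.0012}
```

0.47 N m net at 0.05 rad, following the 10 N m/rad felt, so the first lid is sound. I'll untwist, release and move to the middle jar.

```bash
python3 -m jog '[[-1,[0,0,0],-0.05],[0.6,[0,0,0],-0.05],[1,[0,0,0],-0.05],[1,[0,0,0],-0.05],[1,[0,0,0],-0.05],[1,[0,0,-45],-0.05],[1,[0,0,-45],-0.05],[1,[50,0,-45],-0.05],[1,[94.5,0.5,-45],-0.05],[1,[94.5,0.5,-45],-0.05],[1,[94.5,0.5,-45],-0.05],[1,[94.5,0.5,-20],-0.05],[1,[94.5,0.5,0],-0.05],[1,[94.5,0.5,0],-0.05],[1,[94.5,0.5,0],-0.05]]' 35
python3 -m jog '[[-1,[0,0,0],0],[-1,[0,0,0],0],[-1,[0,0,0],0],[-1,[0,0,0],0],[-1,[0,0,0],0]]' 35 >/dev/null
python3 -c "
from h import *
pose()"
python3 -m jog '[[-1,[0,0,0],0.01],[-1,[0,0,0],0.02],[-1,[0,0,0],0.03],[-1,[0,0,0],0.03]]' >/dev/null
python3 -c "
from h import *
pose()"
```

```text
t: 9.62
eef_pos: [0.5753, 0.0066, 0.1114]
ee_rot: [-3.141, -0.0, -1.491]
force: [-0.0, 0.1, 0.2]
width: 0.0877
gripper_force: 0.0
{'t': 10.25, 'eef_pos': [0.5795, 0.0067, 0.1117], 'ee_rot': [-3.133, 0.0007, -1.4912], 'force': [15.4304, -0.5599, -9.1052], 'moment': [-0.3666, -5.2698, -0.1704], 'width': 0.0572, 'gripper_force': 34.9402}
{'t': 10.75, 'eef_pos': [0.5795, 0.0067, 0.1117], 'ee_rot': [-3.1332, 0.0008, -1.5208], 'force': [15.8766, -1.6099, -8.945], 'moment': [-0.3046, -5.1086, 0.1725], 'width': 0.0572, 'gripper_force': 34.9407}
```

```bash
P='from h import *
s=pose()'
python3 -m jog '[[-1,[0,-2,0],-0.03],[-1,[0,-4,0],-0.03],[-1,[0,-4,0],-0.03]]' >/dev/null; python3 -c "$P"
python3 -m jog '[[-1,[0,0,0],0.02],[-1,[0,0,0],0.03],[-1,[0,0,0],0.03]]' >/dev/null; python3 -c "$P"
python3 -m jog '[[-1,[0,0,0],0.01],[-1,[0,0,0],0.01]]' >/dev/null; python3 -c "$P"
```

```text
{'t': 11.125, 'eef_pos': [0.5797, 0.0066, 0.1116], 'ee_rot': [-3.1397, 0.0006, -1.4922], 'force': [1.6605, 3.5683, 4.272], 'moment': [1.2014, -0.2716, -0.1089], 'width': 0.0569, 'gripper_force': 34.9737}
{'t': 11.5, 'eef_pos': [0.5796, 0.0066, 0.1115], 'ee_rot': [-3.1395, 0.0005, -1.5221], 'force': [2.0285, 4.0325, 5.4296], 'moment': [1.5479, -0.3767, 0.1413], 'width': 0.057, 'gripper_force': 34.9758}
{'t': 11.75, 'eef_pos': [0.5797, 0.0066, 0.1116], 'ee_rot': [-3.1394, 0.0005, -1.5322], 'force': [3.2893, 4.1781, 5.1238], 'moment': [1.5115, -0.3825, 0.1426], 'width': 0.057, 'gripper_force': 34.9759}
```

```bash
P='from h import *
s=pose()'
python3 -m jog '[[-1,[0,0,0],0.01],[-1,[0,0,0],0.02],[-1,[0,0,0],0.02]]' >/dev/null; python3 -c "$P"
python3 -m jog '[[-1,[0,0,0],0.01],[-1,[0,0,0],0.02],[-1,[0,0,0],0.02]]' >/dev/null; python3 -c "$P"
```

```text
{'t': 12.125, 'eef_pos': [0.5796, 0.0066, 0.1116], 'ee_rot': [-3.1395, 0.0005, -1.5522], 'force': [2.5993, 3.5754, 5.2886], 'moment': [1.5452, -0.2972, 0.1345], 'width': 0.0571, 'gripper_force': 34.9761}
{'t': 12.5, 'eef_pos': [0.5796, 0.0066, 0.1116], 'ee_rot': [-3.1396, 0.0006, -1.5721], 'force': [1.6203, 3.6106, 5.0456], 'moment': [1.5917, -0.2594, 0.1874], 'width': 0.0568, 'gripper_force': 34.976}
```

The torque levels off at about 0.15 N m, so the middle lid is the slack one. I'll turn it on to 15°, release and check the dot.

```bash
python3 -m jog '[[-1,[0,0,0],0.05],[-1,[0,0,0],0.1],[-1,[0,0,0],0.15],[-1,[0,0,0],0.197],[-1,[0,0,0],0.197]]'
python3 -m jog '[[0,[0,0,0],0],[1,[0,0,0],0],[1,[0,0,0],0],[1,[0,0,0],0],[1,[0,0,0],0],[1,[0,0,-40],0],[1,[0,0,-75],0],[1,[40,0,-75],0],[1,[100,0,-75],0],[1,[150,0,-75],0],[1,[200,0,-75],0],[1,[200,0,-75],0]]'
cat > dot.py <<'E'
from h import *
t=grab("top"); st=pose()
h=cv2.cvtColor(t["color"],cv2.COLOR_RGB2HSV); m=cv2.inRange(h,np.array((100,120,50)),np.array((125,255,255)))
m[:190]=0;m[240:]=0;m[:,:250]=0;m[:,360:]=0
for q in cv2.findContours(m,0,2)[0]:
    if cv2.contourArea(q)<100: continue
    hull=cv2.convexHull(q); mm=np.zeros_like(m); cv2.drawContours(mm,[hull],-1,255,-1)
    mm=cv2.dilate(mm,np.ones((3,3),np.uint8)) if 0 else mm
    r=np.where(mm>0,t["color"][:,:,0].astype(float),0)-90; r[r<0]=0
    ys,xs=np.indices(r.shape); e=[(xs*r).sum()/r.sum(),(ys*r).sum()/r.sum()]
    (cx,cy),_=cv2.minEnclosingCircle(hull); c=onz(t,cx,cy,.144); d=onz(t,*e,.144)-c
    print("lid",c.round(4),"dot",d.round(4),"angle from -x deg (cw+)",round(np.degrees(np.arctan2(d[1],-d[0]))+4.5,1))
E
python3 dot.py
```

```text
t: 13.12
eef_pos: [0.5794, 0.0066, 0.1116]
ee_rot: [-3.14, 0.001, -1.77]
force: [0.2, 4.5, 6.2]
width: 0.0572
gripper_force: 35.0
t: 14.62
eef_pos: [0.5383, -0.1928, 0.1856]
ee_rot: [3.141, -0.0, -1.773]
force: [-0.5, 0.4, -0.8]
width: 0.0879
gripper_force: 0.0
{'t': 14.675, 'eef_pos': [0.5388, -0.1915, 0.1856], 'ee_rot': [3.1412, -0.0, -1.7719], 'force': [-0.1523, 0.2858, 0.7643], 'moment': [0.1154, -0.1022, -0.0029], 'width': 0.0875, 'gripper_force': 0.0}
```

```bash
python3 -c "
from h import *
go([.4657,-.3499,.14],-1.07)"
```

```text
shift [169.8  39.9  45.6] turn -0.702
```

```bash
python3 -m jog '[[0,[50,12,0],-0.15],[0,[100,24,0],-0.3],[0,[150,35,15],-0.45],[0,[170,40,35],-0.6],[0,[170,40,45],-0.7],[0,[170,40,45],-0.7],[0,[170,40,45],-0.7]]'
python3 - <<'E'
from h import *
w=grab("wrist"); t=grab("top"); st=pose()
for c,b in blobs(w,(0,150,60),(6,255,255),None,60): print(c,b,onz(w,*c,.025).round(4))
for c,b in blobs(t,(0,150,60),(6,255,255),(400,225,480,265),4): print("top",c,b,onz(t,*c,.02).round(4))
p=np.array(st["eef_pos"]); print("px of magnet base/top",px(w,np.array([.4657,-.3499,0])).round(),px(w,np.array([.4657,-.3499,.034])).round())
cv2.imwrite("pics/w3.png",w["color"][:,:,::-1])
E
python3 dot.py
```

```text
t: 15.55
eef_pos: [0.4675, -0.3483, 0.1413]
ee_rot: [-3.141, -0.001, -1.07]
force: [-0.7, -0.5, 0.6]
width: 0.0436
gripper_force: 0.0
{'t': 15.65, 'eef_pos': [0.4676, -0.3484, 0.1415], 'ee_rot': [-3.1409, -0.0009, -1.0691], 'force': [-0.0106, 0.9497, -0.0443], 'moment': [0.0267, -0.0054, 0.0535], 'width': 0.044, 'gripper_force': 0.0}
[387.1  39.6] [371, 23, 33, 34, 777] [ 0.4753 -0.487   0.025 ]
[316.6  93.1] [304, 80, 26, 27, 531] [ 0.5066 -0.4211  0.025 ]
[318.1 177.9] [306, 164, 24, 29, 531] [ 0.4685 -0.3547  0.025 ]
px of magnet base/top [318. 177.] [318. 186.]
{'t': 15.7, 'eef_pos': [0.4674, -0.3485, 0.1414], 'ee_rot': [-3.1409, -0.0008, -1.069], 'force': [0.4311, 0.342, -0.1026], 'moment': [0.079, 0.0143, -0.037], 'width': 0.0439, 'gripper_force': 0.0}
lid [0.57  0.102 0.144] dot [-0.0221 -0.0009  0.    ] angle from -x deg (cw+) 2.2
lid [0.5771 0.0075 0.144 ] dot [-0.0216  0.0046  0.    ] angle from -x deg (cw+) 16.6
lid [ 0.5854 -0.0879  0.144 ] dot [-0.0211 -0.0012  0.    ] angle from -x deg (cw+) 1.3
```

View pics/w3.png

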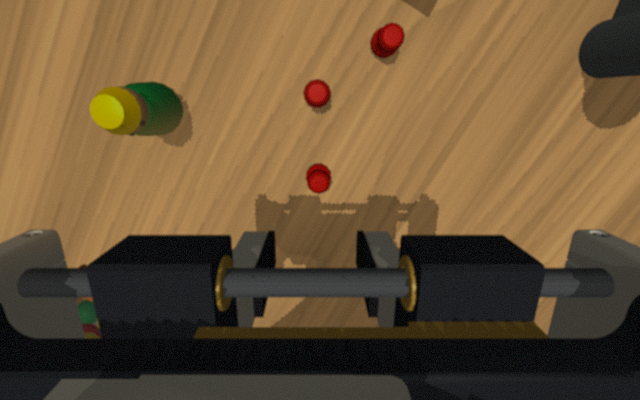

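The wrist view shows the nearest magnet at (318,178), matching the predicted column, with the others at (317,93) and (387,40). The middle lid's dot has moved about 15° relative to the others. Next I pick up the magnet.

```bash
python3 -c "
from h import *
go([.4663,-.3515,.004],-1.07)"
```

```text
shift [  2.    2.5 137.4] turn 0.001
```

```bash
python3 -m jog '[[0,[2,2.5,50],0],[0,[2,2.5,90],0],[0,[2,2.5,110],0],[0,[2,2.5,122],0],[0,[2,2.5,130],0],[0,[2,2.5,137],0],[0,[2,2.5,137],0],[0,[2,2.5,137],0]]' 10
python3 -m jog '[[-1,[0,0,0],0],[-1,[0,0,0],0],[-1,[0,0,0],0],[-1,[0,0,0],0]]' 10
```

```text
t: 16.7
eef_pos: [0.4659, -0.3519, 0.0043]
ee_rot: [-3.141, -0.001, -1.069]
force: [0.2, 0.1, -0.1]
width: 0.0438
gripper_force: 0.0
t: 17.2
eef_pos: [0.4657, -0.3518, 0.0039]
ee_rot: [-3.141, -0.0, -1.069]
force: [0.5, -0.3, 0.6]
width: 0.021
gripper_force: 10.0
```

```bash
python3 -m jog '[[-1,[0,0,-5],0],[-1,[0,0,-30],0],[-1,[0,0,-70],0],[-1,[0,0,-110],0],[-1,[0,0,-150],0],[-1,[0,0,-180],0],[-1,[0,0,-180],0],[-1,[0,0,-180],0]]' 10
python3 - <<'E'
from h import *
w=grab("wrist"); t=grab("top"); st=pose()
print([ (c,b[4]) for c,b in blobs(w,(0,150,60),(6,255,255),None,60)])
print([ (c,b[4]) for c,b in blobs(t,(0,150,60),(6,255,255),(400,225,480,265),4)])
go([.5795,.007,.184])
E
```

```text
t: 18.2
eef_pos: [0.4651, -0.3515, 0.1834]
ee_rot: [-3.142, 0.001, -1.069]
force: [-0.4, -0.6, -0.9]
width: 0.0209
gripper_force: 10.0
{'t': 18.3, 'eef_pos': [0.4649, -0.3515, 0.1827], 'ee_rot': [3.1405, 0.0016, -1.0689], 'force': [-0.7456, -0.2643, -0.2131], 'moment': [-0.0113, -0.0153, -0.0046], 'width': 0.0213, 'gripper_force': 10.0}
[(array([374. ,  49.2]), 566), (array([313.2,  95.3]), 405), (array([315.6, 241.6]), 1766)]
[]
shift [-259.1 -272.9   -1.2] turn None
```

Magnet held. I'll carry it over the middle lid and stop above it.

```bash
python3 -m jog '[[-1,[-15,-16,0],0],[-1,[-45,-47,0],0],[-1,[-80,-84,0],0],[-1,[-115,-121,0],0],[-1,[-150,-158,0],0],[-1,[-185,-195,0],0],[-1,[-215,-226,0],0],[-1,[-240,-253,0],0],[-1,[-253,-267,0],0],[-1,[-259,-273,0],0],[-1,[-259,-273,0],0],[-1,[-259,-273,0],0],[-1,[-259,-273,0],0]]' 10
python3 - <<'E'
from h import *
w=grab("wrist"); s=grab("side"); st=pose()
print([ (c,b) for c,b in blobs(w,(0,150,60),(6,255,255),None,60)])
print([ (c,b) for c,b in blobs(s,(0,150,60),(6,255,255),(290,140,345,200),4)])
p=np.array(st["eef_pos"]); b=np.array([.5795,.007,.184-.004])
print("side px expected magnet base/top",px(s,b).round(1),px(s,b+[0,0,.034]).round(1))
print("wrist",px(w,b).round(1),px(w,b+[0,0,.017]).round(1),px(w,b+[0,0,.034]).round(1))
go([.5795,.007,.151])
E
```

```text
t: 19.92
eef_pos: [0.58, 0.0058, 0.1839]
ee_rot: [-3.141, -0.0, -1.07]
force: [-0.3, 0.9, 0.1]
width: 0.0209
gripper_force: 10.0
{'t': 20.025, 'eef_pos': [0.5801, 0.006, 0.1839], 'ee_rot': [-3.1415, -0.0, -1.0696], 'force': [-0.526, 0.4595, -0.1635], 'moment': [0.0931, -0.0276, -0.0036], 'width': 0.0205, 'gripper_force': 10.0}
[(array([315.3, 240.6]), [295, 212, 41, 56, 1959]), (array([ 98.9, 317.8]), [77, 304, 37, 35, 544])]
[(array([323.3, 168.2]), [307, 158, 38, 19, 129]), (array([294.6, 165.9]), [290, 163, 12, 6, 30])]
side px expected magnet base/top [315.9 174.7] [316.  163.9]
wrist [315.5 233. ] [315.5 245.2] [315.5 259.9]
shift [-1.2  0.  32.9] turn None
```

```bash
python3 -m jog '[[-1,[-0.5,0,15],0],[-1,[-0.5,0,25],0],[-1,[-0.5,0,31],0],[-1,[-0.5,0,33],0],[-1,[-0.5,0,34],0],[-1,[-0.5,0,34],0]]' 10
python3 -m jog '[[-1,[0,0,0.7],0],[-1,[0,0,0.7],0],[-1,[0,0,0.7],0]]'
python3 -m jog '[[-1,[0,0,0.7],0],[-1,[0,0,0.7],0],[-1,[0,0,0.7],0]]'
```

```text
t: 20.78
eef_pos: [0.5802, 0.0071, 0.15]
ee_rot: [-3.141, -0.0, -1.069]
force: [-0.9, 1.0, -0.3]
width: 0.021
gripper_force: 10.0
t: 21.15
eef_pos: [0.58, 0.007, 0.1492]
ee_rot: [-3.141, -0.0, -1.069]
force: [1.2, -0.1, -0.8]
width: 0.0212
gripper_force: 10.0
t: 21.52
eef_pos: [0.58, 0.0071, 0.1484]
ee_rot: [3.142, -0.0, -1.069]
force: [-0.6, -0.1, 0.1]
width: 0.0205
gripper_force: 10.0
```

```bash
python3 -m jog '[[-1,[0,0,0.5],0],[-1,[0,0,0.5],0],[-1,[0,0,0.5],0]]'
```

```text
t: 21.9
eef_pos: [0.58, 0.0071, 0.1479]
ee_rot: [-3.141, -0.0, -1.069]
force: [0.5, -0.0, -0.1]
width: 0.0206
gripper_force: 10.0
```

```bash
python3 -m jog '[[-1,[0,0,0.5],0],[-1,[0,0,0.5],0],[-1,[0,0,0.5],0]]'
```

```text
t: 22.28
eef_pos: [0.5802, 0.0071, 0.1477]
ee_rot: [-3.141, -0.0, -1.069]
force: [-0.5, 0.6, 4.1]
width: 0.0213
gripper_force: 10.0
```

Touchdown: 4 N at z = 0.1477. I'll ease up 0.3 mm, open slowly, and rise straight up.

```bash
python3 -m jog '[[-1,[0,0,-0.3],0],[-0.4,[0,0,-0.3],0],[-0.3,[0,0,-0.3],0],[-0.1,[0,0,-0.3],0],[0,[0,0,-0.3],0],[0,[0,0,-0.3],0]]' 5
python3 -m jog '[[0,[0,0,-10],0],[0,[0,0,-30],0],[0,[0,0,-60],0],[0,[0,0,-80],0],[0,[50,0,-80],0],[0,[100,0,-80],0],[0,[150,0,-80],0],[0,[200,0,-80],0],[0,[250,0,-80],0],[0,[250,0,-80],0],[0,[250,0,-80],0]]'
python3 dot.py
python3 - <<'E'
from h import *
s=grab("side"); t=grab("top")
print([ (c,b,onz(t,*c,.17).round(4)) for c,b in blobs(t,(0,150,60),(6,255,255),(250,190,480,265),4)])
a=cv2.resize(s["color"][130:250,260:380],(400,400),interpolation=3); b=cv2.resize(t["color"][180:240,270:330],(400,400),interpolation=3)
cv2.imwrite("pics/end.png",np.hstack([a,b])[:,:,::-1])
E
```

```text
t: 23.02
eef_pos: [0.58, 0.0071, 0.1476]
ee_rot: [3.142, 0.0, -1.069]
force: [-0.2, -0.5, 0.1]
width: 0.0436
gripper_force: 0.0
t: 24.4
eef_pos: [0.7001, -0.2123, 0.2277]
ee_rot: [3.141, 0.0, -1.069]
force: [0.6, 0.5, 0.8]
width: 0.044
gripper_force: 0.0
{'t': 24.45, 'eef_pos': [0.7001, -0.2117, 0.2281], 'ee_rot': [-3.1414, -0.0001, -1.0686], 'force': [0.4173, 0.5719, -0.1411], 'moment': [0.0233, -0.025, -0.032], 'width': 0.044, 'gripper_force': 0.0}
lid [0.5709 0.1044 0.144 ] dot [-0.0213 -0.0019  0.    ] angle from -x deg (cw+) -0.7
lid [ 0.5856 -0.0878  0.144 ] dot [-0.0229 -0.0019  0.    ] angle from -x deg (cw+) -0.4
[(array([440.1, 238.4]), [437, 236, 8, 6, 39], array([ 0.4976, -0.3806,  0.17  ])), (array([462.2, 248.4]), [459, 246, 8, 6, 39], array([ 0.4693, -0.4417,  0.17  ]))]
```

View pics/end.png

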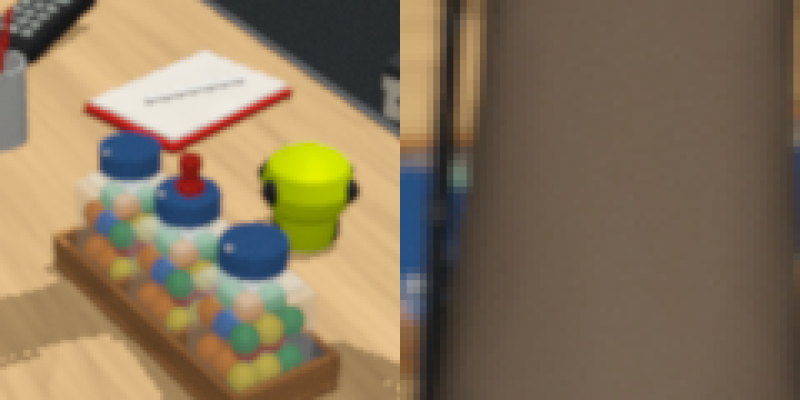

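The side view shows the magnet upright at the centre of the middle lid (crop pixel about (190,172)). Everything else in view is undisturbed, so I'm handing in.

```bash
python3 -c "
from station import order
print(order.job_done())"
```

```text
the job is handed in; nothing more can be done
None
```

The middle jar's lid is the slack one: it gave at about 0.15 N m, was turned on about 15° and left so, and the red magnet nearest the base now stands upright on it. The first lid held at about 0.47 N m, the third was not twisted because the slack one was already found, and the job was handed in at about 24 s with the gripper clear.

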